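Pop open the coin drawer of a laundry coin box with the release dowel

TASK

Take the red-handled release dowel out of its block and, with its tip, gently push the hidden spring latch down through the small brass-ringed hole in the top of the coin box, keeping it pressed until the coin drawer has come all the way out. Then stand the dowel back in its block; never force the dowel against the coin box, keep the gripper itself off it, and leave the bottle, jar, cup and soap box alone.

Things in the scene. Friction and masses are not known exactly. Their poses are not given: they have to be found in the camera images.
- case: Coin box: fixed blue-grey steel case 200 (x) x 140 (y) x 130 mm high, origin at the centre of its underside. Its +x axis points out of the front, where drawer and chrome coin slide are, away from the robot. The dowel pressing on any part of it (top plate, hole wall, latch) with more than 22 N in all overloads it.
- hole (a point): Centre of the mouth of the brass-ringed release hole, straight down, 15 mm across, in the flat 6 mm top plate, 130 mm above the table. Below it hides the latch's flat pad, 26 mm across, at rest 7.5 to 27.5 mm below the mouth, differently on each box and not measured. It springs back with 5 N at first, 10 N at the end; 7 mm of travel frees the drawer, 9.5 mm is a hard stop.
- drawer (a joint): How far the coin drawer has come out of the front, m: 0 shut and latched, 0.045 fully out. A damped kick spring moves it out over about 2 s while the latch is pushed down; let go before it has come 22 mm (about 0.8 s), the latch rubs on it and may catch again.
- dowel: Release dowel, loose, about 60 g: pale wooden rod 12 mm across, 100 mm long, with a red square handle 24 x 24 x 45 mm on top (sides along the dowel's x and y). Origin at the centre of the rod's lower tip, z up the rod; handle from 100 to 145 mm above the tip. Starts upright in the holder, tip on the bore's floor.
- holder: Holder block for the dowel: fixed black block 70 x 70 x 55 mm, origin at the centre of its underside, with one upright bore in the middle, 16 mm in diameter and 47 mm deep (floor 8 mm above the table).
- detergent: Loose orange bottle, 64 mm in diameter, 165 mm high, origin at the centre of its underside. To be left alone.
- scent_jar: Loose blue jar, 68 mm in diameter, 100 mm high, origin at the centre of its underside. To be left alone.
- coin_cup: Loose green open cup, 60 mm in diameter, 60 mm high, origin at the centre of its underside. To be left alone.
- soap_box: Loose yellow soap box, 40 x 70 x 60 mm high, origin at the centre of its underside. To be left alone.
Mind the look-alikes: they are no part of the job. There is more than one size of the dowel; the one meant has the size given above.

How it is judged (in metres and radians):
On the way, in this order (a step that is already met when the one before it is completed fails the run):
1. the dowel is taken clear out of its block (z of dowel in the frame of holder above 0.06 m), for 0.1 s.
2. with the dowel's tip down in the release hole, the coin drawer comes out past the latch (value of joint drawer above 0.022 m and horizontal distance between dowel and hole below 0.008 m and z of dowel in the frame of case below 0.125 m), for 0.05 s.
At the end, for the whole second after the job is handed in: The coin drawer stands at least 40 mm out; the dowel stands in the bore of its block, tip within 6 mm of the bore's floor and within 8 mm of its axis, leaning less than 0.15 rad, at rest and let go (value of joint drawer above 0.04 m and horizontal distance between dowel and holder below 0.008 m and z of dowel in the frame of holder below 0.014 m and angle between dowel's own z axis and vertical below 0.15 rad and linear speed of dowel below 0.02 m/s and contact force between dowel and the fingers below 0.1 N); the robot touches nothing.
It fails at once if the dowel is forced against the coin box (more than 22 N) (contact force between dowel and case above 22 N).
It fails at once if the robot itself pushes on the coin box (more than 8 N) (contact force between any of the fingers, the arm and case above 8 N).
It fails at once if the bottle, jar, cup or soap box is shifted by more than 15 mm (distance of any of detergent, scent_jar, coin_cup, soap_box from where it was at the start of the episode above 0.015 m).
It also fails if it takes over 69 s, if anything falls off the work surface, if the arm or the gripper's body presses on something with over 40 N, if the wrist force passes 120 N, or if a joint passes its speed limit or range.

ROBOT

A 6-joint arm with a two-finger parallel gripper is mounted at the origin on the work surface. World frame = base frame: x ahead of the robot, y to its left, z up, the work surface at z = 0. Lengths are in mm, angles in rad, forces in N, time in s.
With the tool pointing down it reaches from about 300 to 775 mm from the base axis. Payload 14.6 kg.
Tool frame: the origin (TCP) lies at the very end of the fingers, on their centre line; the grasp point (between the pads) lies 19 mm behind it; z points along the fingers, y is the line along which they close (so a half turn about z gives the same grasp; the last joint's range is limited). The gripper opens to 94 mm and grips with 3 to 60 N. Pads are 16 mm wide; open, the fingers measure 119 mm over their backs; the gripper's body (75 mm by 177 mm) begins 78 mm behind the grasp point.
Start: joints at [-1.22, 0.3, 1.521, -0, 1.321, -0.067], TCP at [223.155, -502.684, 205.446] pointing down, gripper open.
Joint ranges: [-3.03, 3.03], [-0.79, 2.21], [0.23, 2.52], [-1.04, 4.18], [0, 3.07], [-2.55, 2.55]. Speed limits (rad/s): [2.22, 2.22, 2.57, 3.14, 3.14, 3.14].

INTERFACE

Orientations are given as [roll, pitch, yaw] about the fixed x, y, z axes, in that order (R = Rz(yaw) Ry(pitch) Rx(roll)).
In Python, from cell import manip, eyes, ticket gives the robot as it stands. The module is installed in compiled form; this text tells all that it offers.
- The arm moves only by the tool arm_command, never from a script. Its argument "plan" is a list of rows, each a list of 5 numbers: the opening, from -1 (shut) to 1 (fully open), then the shift along the tool's x, y, z in m, then the turn about the tool's z in rad. In form: [[jaw, dx, dy, dz, roll], ...]. A call has 1 to 20 rows; each row shifts and turns the commanded pose from where the row before left it, along the tool's axes as they then stand; what a row does not reach is not made up. A row lasts 1/8 s, in which the tool goes at most 62.5 mm and 10.7 degrees, less where a joint would pass 70% of its speed; a pose out of reach is approached as far as the arm can. A call is refused whole if a number of a shift passes 0.0625 or a number of a turn 0.188, either way. A call with a gripper value outside its range is refused whole. The fingers move at their own pace and stop on an object; "newtons" is the grip in N (left out, the last holds). Time passes only in rows, so rows that do not move let the fingers close. It gives the time, the measured TCP pose, the force, the opening and the grip force at its end, in the units of the state.
- manip.read_state(): the state, without advancing time (a new reading comes with each control period).
- eyes.camera(name): name is "side" or "top" or "wrist"; returns a dict with "img" (480x640x3 uint8, blue, green, red), "z_map" (480x640 float32, mm along the optical axis (not along the pixel's ray), 0 where there is no reading), "fx", "fy", "cx", "cy" (pixels), "eye" and "orientation" of the camera in the world. Camera axes: x right, y down, z forward; pixel columns grow to the right and rows downward; lengths in mm; the calibration is good to about 2 mm. The wrist camera is an equidistant fisheye: a pixel r from the principal point sees the ray r / f radians off the axis. A picture is of the moment at which its call begins.
- ticket.sign_off(): hands the job in; it is judged then, once.
The state is a dict: "clock": time; "joints": joint angles; "qd": joint speeds; "effort": joint torques, N m; "eef_pos": TCP position; "eef_rot": TCP orientation; "wrist_force": force on the tool from outside, world axes, zero at the start; "moment": the same for the moment, N m; "finger_gap": finger opening in mm; "finger_force": force on a finger pad.
Only numpy, scipy, OpenCV 4.12 (cv2) and the standard library are available. Lean on these libraries where they do the work, as an engineer would, in place of code of your own. Each camera call takes 0.05 s, during which the arm holds its last target. There are 200 camera calls.

## Working session

There is one attempt and no reset: what is moved stays moved. The work goes in short steps, Python scripts to look and compute and a tool call to move; the robot and the scene stay as the last step left them, time stands still between calls to the robot, and variables do not carry over. Pictures are saved under pics/ and viewed, at most 10 in all, crops included, and the job is handed in when it is done.

Besides the shell and the picture viewer there is one more tool, called as name([rows], argument=value, ...), one row to a line, values as JSON. arm_command: Moves the arm, as the interface text tells. Its arguments: {"type":"object","properties":{"plan":{"type":"array"},"newtons":{"type":"number"}},"required":["plan"]}

```bash
mkdir -p pics; cat > h.py <<'E'
import numpy as np,cv2
from scipy.spatial.transform import Rotation as R
from cell import manip,eyes,ticket
def cam(n):
    c=eyes.camera(n); o=np.array(c["orientation"],float)
    c["R"]=o if o.shape==(3,3) else R.from_euler("xyz",o).as_matrix()
    c["eye"]=np.array(c["eye"],float); return c
def pts(c):
    v,u=np.mgrid[0:480,0:640]; z=c["z_map"]
    p=np.stack([(u-c["cx"])/c["fx"]*z,(v-c["cy"])/c["fy"]*z,z],-1)
    return p@c["R"].T+c["eye"]
def ray(c,u,v,fish=False):
    x=np.array([(u-c["cx"])/c["fx"],(v-c["cy"])/c["fy"]])
    if fish:
        r=np.hypot(*x)+1e-12; d=np.array([*(x/r*np.sin(r)),np.cos(r)])
    else: d=np.array([*x,1.])
    return c["R"]@d
def plane(c,u,v,z,fish=False):
    d=ray(c,u,v,fish); return c["eye"]+d*(z-c["eye"][2])/d[2]
E
python3 - <<'E'
from h import *
for n in("top","side"):
    c=cam(n); cv2.imwrite(f"pics/{n}.png",c["img"]); print(n,c["eye"],c["orientation"],c["fx"],c["cx"],c["cy"])
    np.savez(f"{n}.npz",**{k:c[k] for k in c})
print(manip.read_state())
E
```

```text
top [ 461.92737354   18.68548273 1414.51378127] [-3.04000346 -0.01428553 -1.56067254] 563.6265844329231 313.97737691028397 237.14013663455708
side [289.75419693 836.62888473 651.2105549 ] [-2.12347395  0.00842323 -2.79428631] 477.1013346798728 315.9189800748608 236.3636322922611
{'clock': 0.1, 'joints': array([-1.21961472e+00,  3.00382284e-01,  1.52149824e+00, -9.16664030e-06,
        1.32072632e+00, -6.65943315e-02]), 'qd': array([-0.00101173, -0.00177702, -0.00164229,  0.00098863,  0.00093478,
        0.00169875]), 'effort': array([ 1.40639506e-03, -5.32645333e+01, -3.53281403e+01,  7.09078484e-02,
        2.34941411e-02, -9.20383377e-05]), 'eef_pos': array([ 223.06800798, -502.47700546,  204.97009796]), 'eef_rot': array([-3.14058012e+00, -5.86300737e-05,  4.17778181e-01]), 'wrist_force': array([ 0.03549294, -1.18840669, -0.35229435]), 'moment': array([-0.03811906, -0.00312062,  0.03103782]), 'finger_force': 0.0, 'finger_gap': 94.07060566507191}
```

View pics/top.png

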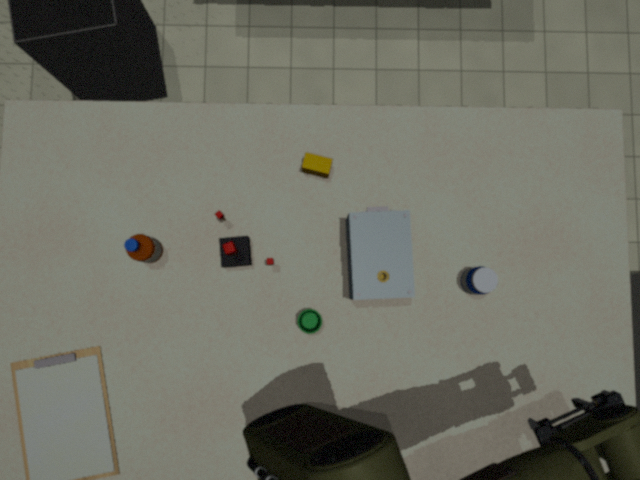

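View pics/side.png

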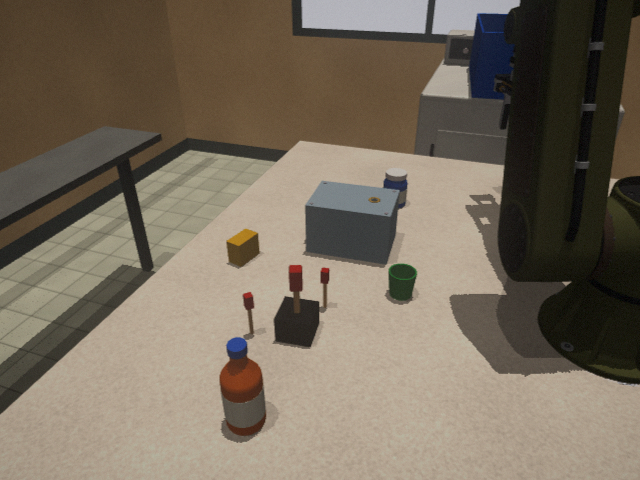

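The top view shows the holder with the big dowel at about (235,250), two smaller look-alikes at (220,215) and (270,261), the case at (380,254) and its hole at (383,276). The side view agrees: the big dowel is in the black block at (297,280).

```bash
python3 - <<'E'
from h import *
C={n:dict(np.load(n+".npz")) for n in("top","side")}
def blobs(c,lo,hi,roi):
    hsv=cv2.cvtColor(c["img"],cv2.COLOR_BGR2HSV); m=cv2.inRange(hsv,lo,hi)
    M=np.zeros_like(m); a,b,d,e=roi; M[b:e,a:d]=m[b:e,a:d]; return M
def rep(n,name,lo,hi,roi,zr):
    c=C[n]; P=pts(c); m=blobs(c,lo,hi,roi)>0
    p=P[m]; p=p[(p[:,2]>zr[0])&(p[:,2]<zr[1])]
    if len(p)<3: print(n,name,"few",m.sum(), P[m][:,2]); return
    v,u=np.where(m)
    r=cv2.minAreaRect(p[:,:2].astype(np.float32))
    print(n,name,len(p),"px",u.mean().round(1),v.mean().round(1),"med",np.median(p,0).round(1),"rect",np.round(r[0],1),np.round(r[1],1),round(r[2],1),"z",np.percentile(p[:,2],[5,95]).round(1))
red=((0,130,60),(8,255,255))
rep("top","handle",*red,(222,238,240,258),(130,180))
rep("top","s1",*red,(212,208,228,222),(20,180))
rep("top","s2",*red,(262,255,277,268),(20,180))
rep("top","holder",(0,0,0),(180,255,60),(215,232,255,270),(45,65))
rep("top","case",(0,0,0),(180,255,255),(340,200,420,305),(122,140))
rep("top","hole",(15,120,60),(35,255,255),(370,262,398,290),(80,180))
rep("top","cup",(40,80,20),(85,255,255),(290,300,330,340),(30,80))
rep("top","jar",(0,0,0),(180,255,255),(450,255,510,305),(80,120))
rep("top","bottle",(0,0,0),(180,255,255),(115,225,175,270),(100,190))
rep("top","soap",(20,120,60),(35,255,255),(295,145,340,182),(50,80))
rep("side","handle",*red,(286,262,306,293),(95,190))
rep("side","hole",(12,90,60),(35,255,255),(360,192,390,208),(110,150))
for n,u,v,z in(("top",383,276,130),("side",374,200,130)): print(n,plane(C[n],u,v,z).round(1))
cr=C["top"]["img"][190:310,200:430]; cv2.imwrite("pics/crop.png",cv2.resize(cr,None,fx=3.4,fy=3.4,interpolation=cv2.INTER_CUBIC))
E
```

```text
top handle 103 px 228.6 247.3 med [564.5 192.3 153.4] rect [564.7 193.8] [22.8 23.2] 20.4 z [148.3 157.6]
top s1 34 px 218.8 214.2 med [648.5 225.9  96.9] rect [648.5 226.5] [14.  11.7] 45.5 z [ 90.2 100.6]
top s2 33 px 269.5 261.2 med [539.2 103.7  96.7] rect [539.1 104.7] [14.3 12. ] 2.0 z [ 93. 100.]
top holder 649 px 236.2 252.1 med [557.9 186.   56. ] rect [564.4 193. ] [69.1 67.7] 5.7 z [51.  60.3]
top case 5310 px 379.5 252.0 med [ 554.3 -151.8  130.9] rect [ 556.2 -152.1] [202.3 141.6] 3.1 z [126.6 135.2]
top hole 69 px 382.5 276.3 med [ 506.  -157.2  128.2] rect [ 504.7 -155.2] [20.4 21.1] 1.8 z [105.3 133.5]
top cup 186 px 309.3 320.8 med [398.9   7.   56.9] rect [400.1   9.9] [57.1 55.3] 45.8 z [33.2 64.5]
top jar 556 px 479.5 279.5 med [ 500.1 -396.1  100.4] rect [ 500.3 -396.8] [61.  56.4] 89.6 z [ 92.8 104.7]
top bottle 591 px 144.5 247.0 med [565.  401.1 120. ] rect [568.2 408.1] [60.  61.5] 88.6 z [103.5 167.1]
top soap 458 px 316.6 163.2 med [781.9  -3.6  60.8] rect [783.1  -3.5] [69.2 41. ] 77.0 z [55.6 65.7]
side handle 259 px 295.3 276.2 med [563.7 202.8 145.9] rect [566.2 195.4] [21.6 26.8] 21.6 z [116.3 154.6]
side hole 31 px 373.9 199.3 med [ 509.8 -159.7  131.7] rect [ 508.2 -155.9] [24.7 25.2] 34.1 z [130.3 132.9]
top [ 505.9 -156.6  130. ]
side [ 507.3 -155.9  130. ]
```

View pics/crop.png

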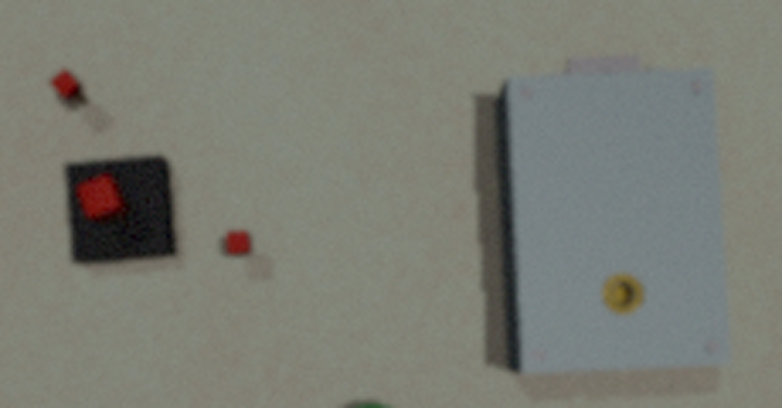

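arm_command([
  [0.3, 0, 0, -0.04, 0.062],
  [0.3, 0, 0, -0.04, 0],
  [0.3, 0.0313, -0.0296, 0, 0],
  [0.3, 0.0313, -0.0296, 0, 0],
  [0.3, 0.0313, -0.0296, 0, 0],
  [0.3, 0.0313, -0.0296, 0, 0],
  [0.3, 0.0313, -0.0296, 0, 0],
  [0.3, 0.0313, -0.0296, 0, 0],
  [0.3, 0.0313, -0.0296, 0, 0],
  [0.3, 0.0313, -0.0296, 0, 0],
  [0.3, 0.0313, -0.0296, 0, 0],
  [0.3, 0.0313, -0.0296, 0, 0],
  [0.3, 0.0313, -0.0296, 0, 0],
  [0.3, 0.0313, -0.0296, 0, 0],
  [0.3, 0.0313, -0.0296, 0, 0],
  [0.3, 0.0313, -0.0296, 0, 0],
  [0.3, 0.0313, -0.0296, 0, 0],
  [0.3, 0.0313, -0.0296, 0, 0],
  [0.3, 0.0313, -0.0296, 0, 0],
  [0.3, 0.0313, -0.0296, 0, 0],
], newtons=20)

```text
clock: 2.6
eef_pos: [566.1, 194.3, 285.1]
eef_rot: [3.142, 0.001, 0.356]
wrist_force: [0.2, -0.0, -0.7]
finger_gap: 61.3
finger_force: 0.0
```

```bash
python3 - <<'E'
from h import *
c=cam("wrist"); cv2.imwrite("pics/w1.png",c["img"]); np.savez("w1.npz",**c)
s=manip.read_state(); print(s["clock"],s["eef_pos"],s["eef_rot"],s["finger_gap"],s["joints"]); print(c["eye"],c["orientation"],c["fx"],c["cx"],c["cy"])
E
```

```text
2.65 [566.89389651 197.97051888 284.17008271] [-3.14055152e+00  1.09695571e-03  3.57969110e-01] 60.95647143077054 [2.74561956e-01 3.72818537e-01 1.24402291e+00 9.47074469e-04
 1.52593111e+00 1.48734671e+00]
[630.10522398 216.50380868 463.56567798] [ 2.89819540e+00  1.04011611e-03 -1.21550283e+00] 371.64829954431775 315.9514677740312 240.1300729556254
```

View pics/w1.png

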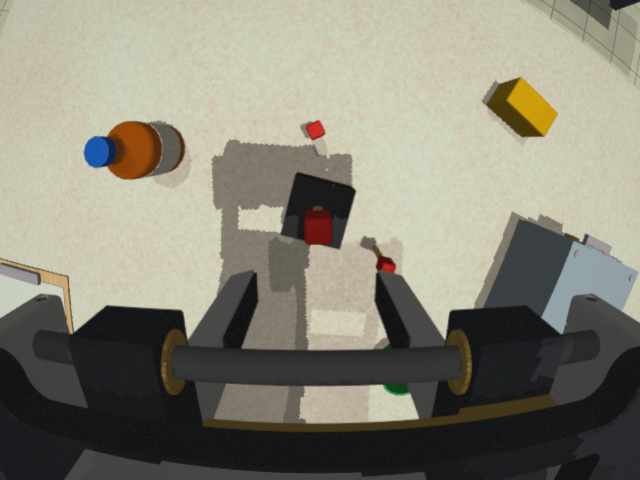

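The wrist view shows the handle at (318,228), its sides parallel to the fingers, and the holder's top around (318,210).

```bash
python3 - <<'E'
from h import *
c=dict(np.load("w1.npz")); im=c["img"]
hsv=cv2.cvtColor(im,cv2.COLOR_BGR2HSV); m=np.zeros((480,640),np.uint8)
a=((hsv[...,0]<9)|(hsv[...,0]>172))&(hsv[...,1]>120)&(hsv[...,2]>40); m[200:255,295:345]=a[200:255,295:345]*255
for v in range(204,252,4): u=np.where(m[v])[0]; print(v,u.min() if len(u) else 0,u.max() if len(u) else 0,int(hsv[v,318,2]),hsv[v,318,2])
print(cv2.boundingRect(m))
b=(hsv[...,2]<75); M=np.zeros_like(m); M[165:255,270:370]=b[165:255,270:370]*255
cv2.imwrite("pics/w1c.png",cv2.resize(im[160:260,250:390],None,fx=5,fy=5,interpolation=cv2.INTER_CUBIC))
E
```

```text
204 0 0 26 26
208 0 0 82 82
212 305 330 75 75
216 305 330 76 76
220 304 331 109 109
224 304 331 111 111
228 304 331 110 110
232 304 331 109 109
236 304 331 108 108
240 305 331 108 108
244 308 328 119 119
248 0 0 193 193
(304, 210, 28, 35)
```

View pics/w1c.png

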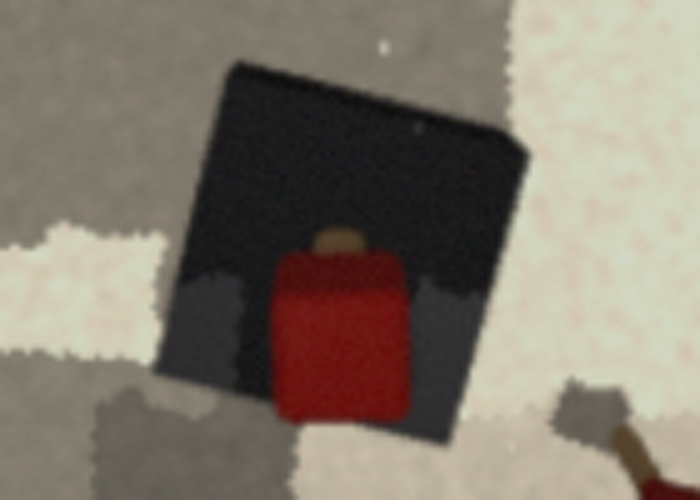

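```bash
python3 - <<'E'
from h import *
c=dict(np.load("w1.npz"))
h=[plane(c,u,v,153,True)[:2] for u,v in((304.3,218.5),(331.7,218.5),(331.5,244),(304.5,244))]
b=[plane(c,u,v,55,True)[:2] for u,v in((297.4,174.6),(355.6,191),(339.4,249),(281,234.4))]
for q in(h,b):
    q=np.array(q); e=q[1]-q[0]; print(q.mean(0).round(1),np.linalg.norm(np.roll(q,-1,0)-q,axis=1).round(1),"yaw of u-edge",np.degrees(np.arctan2(e[1],e[0])).round(1))
s=manip.read_state(); print(s["eef_pos"],s["eef_rot"])
y=s["eef_rot"][2]; d=np.mean(h,0)-s["eef_pos"][:2]; print("tool dx,dy",np.cos(y)*d[0]+np.sin(y)*d[1],np.sin(y)*d[0]-np.cos(y)*d[1])
E
```

```text
[565.6 191. ] [23.3 22.4 23.3 22.4] yaw of u-edge -69.6
[565.4 190.1] [66.7 68.6 68.5 70.1] yaw of u-edge -85.3
[566.89389651 197.97051888 284.17008271] [-3.14055152e+00  1.09695571e-03  3.57969110e-01]
tool dx,dy -3.674026390648621 6.036877401371642
```

arm_command([
  [0.3, 0, 0, 0.04, 0],
  [0.3, 0, 0, 0.04, 0],
  [0.3, 0, 0, 0, 0],
  [0.3, 0, 0, 0, 0],
  [0.3, 0, 0, 0, 0],
])

```text
clock: 3.28
eef_pos: [566.3, 193.1, 207.3]
eef_rot: [3.141, -0.003, 0.356]
wrist_force: [-0.2, 0.4, 0.0]
finger_gap: 61.1
finger_force: 0.0
```

```bash
python3 - <<'E'
from h import *
c=cam("wrist"); np.savez("w2.npz",**c); im=c["img"]
s=manip.read_state(); print(s["eef_pos"],s["eef_rot"],c["eye"])
cv2.imwrite("pics/w2.png",cv2.resize(im[150:330,210:430],None,fx=3.3,fy=3.3,interpolation=cv2.INTER_CUBIC))
hsv=cv2.cvtColor(im,cv2.COLOR_BGR2HSV)
m=((hsv[...,0]<9)|(hsv[...,0]>172))&(hsv[...,1]>120)&(hsv[...,2]>40)
n,l,st,ce=cv2.connectedComponentsWithStats(m.astype(np.uint8)); print(st[st[:,4]>100])
E
```

```text
[566.17972268 193.07525824 207.0534225 ] [ 3.14138844e+00 -2.36780800e-03  3.55686395e-01] [629.76009952 215.09428704 386.06327489]
[[     0      0    640    480 305196]
 [   301    113     25     24    384]
 [   298    226     37     47   1608]]
```

View pics/w2.png

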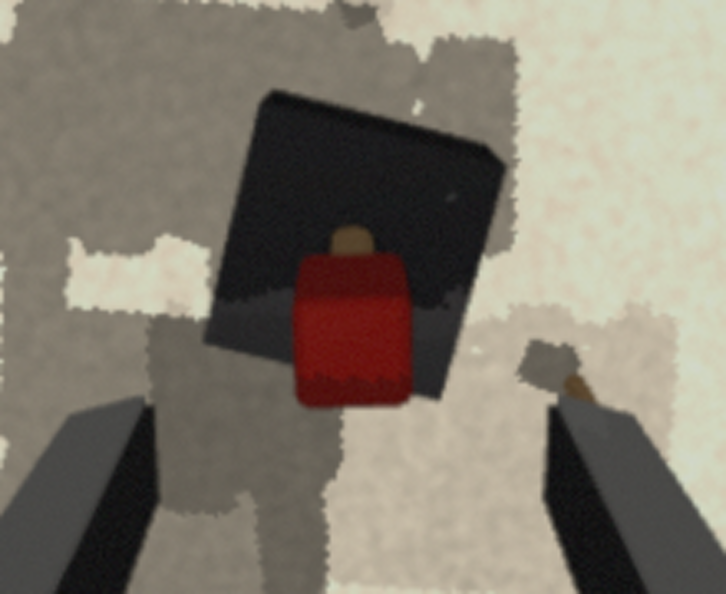

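The handle at crop (353,350) is centred between the fingers (154 and 548). Refining once at this height.

```bash
python3 - <<'E'
from h import *
c=dict(np.load("w2.npz"))
for L,z in((((294,298),(413,298),(411,406),(296,406)),153),(((265,97),(504,165),(440,400),(205,345)),55)):
    q=np.array([plane(c,210+u/3.3,150+v/3.3,z,True)[:2] for u,v in L]); e=q[1]-q[0]
    print(q.mean(0).round(1),np.linalg.norm(np.roll(q,-1,0)-q,axis=1).round(1),np.degrees(np.arctan2(e[1],e[0])).round(1))
E
```

```text
[565.9 190.8] [23.3 22.3 23.1 22.3] -69.6
[565.5 190.4] [67.6 69.3 68.5 71.8] -85.5
```

arm_command([
  [0.3, 0, 0, 0.03, 0],
  [0.3, 0, 0, 0.03, 0],
  [0.3, 0, 0, 0.02, 0],
  [0.3, 0, 0, 0.01, 0],
  [0.3, 0, 0, 0.006, 0],
  [0.3, 0, 0, 0, 0],
  [-1, 0, 0, 0, 0],
  [-1, 0, 0, 0, 0],
  [-1, 0, 0, 0, 0],
  [-1, 0, 0, 0, 0],
  [-1, 0, 0, 0, 0],
  [-1, 0, 0, 0, 0],
], newtons=25)

```text
clock: 4.82
eef_pos: [565.7, 193.0, 109.5]
eef_rot: [3.142, -0.0, 0.356]
wrist_force: [0.1, -0.5, 1.2]
finger_gap: 23.6
finger_force: 25.0
```

arm_command([
  [-1, 0, 0, -0.005, 0],
  [-1, 0, 0, -0.01, 0],
  [-1, 0, 0, -0.02, 0],
  [-1, 0, 0, -0.03, 0],
  [-1, 0, 0, -0.03, 0],
  [-1, 0, 0, -0.03, 0],
  [-1, 0, 0, -0.025, 0],
  [-1, -0.01, 0.017, 0, 0],
  [-1, -0.02, 0.034, 0, 0],
  [-1, -0.027, 0.047, 0, 0],
  [-1, -0.03, 0.052, 0, 0],
  [-1, -0.03, 0.052, 0, 0],
  [-1, -0.027, 0.047, 0, 0],
  [-1, -0.02, 0.034, 0, 0],
  [-1, -0.009, 0.016, 0, 0],
  [-1, -0.004, 0.0075, 0, 0],
  [-1, 0, 0, 0, 0],
  [-1, 0, 0, 0, 0],
  [-1, 0, 0, 0, 0],
])

```text
clock: 7.2
eef_pos: [506.7, -155.2, 259.4]
eef_rot: [-3.142, -0.0, 0.357]
wrist_force: [-0.6, 1.0, 0.0]
finger_gap: 23.8
finger_force: 25.0
```

```bash
python3 - <<'E'
from h import *
s=manip.read_state(); print(s["eef_pos"],s["eef_rot"],s["wrist_force"])
for n in("wrist","side"):
    c=cam(n); np.savez(n+"3.npz",**c); im=c["img"]
    r=(slice(160,340),slice(210,430)) if n=="wrist" else (slice(110,240),slice(290,450))
    f=3.3 if n=="wrist" else 4.5
    cv2.imwrite(f"pics/{n}3.png",cv2.resize(im[r],None,fx=f,fy=f,interpolation=cv2.INTER_CUBIC))
E
```

```text
[ 506.72260129 -155.21643481  259.44325607] [-3.14158150e+00 -5.42003184e-05  3.56948312e-01] [-0.56489833  0.99980118  0.0191726 ]
```

View pics/wrist3.png

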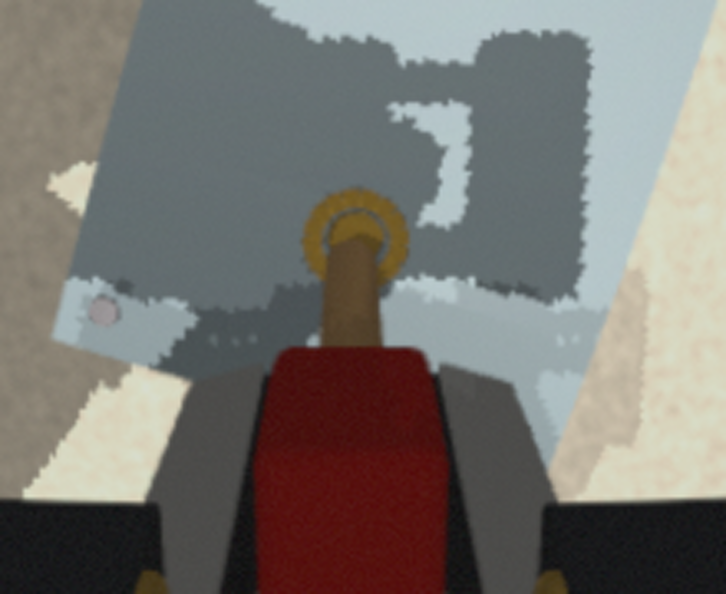

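View pics/side3.png

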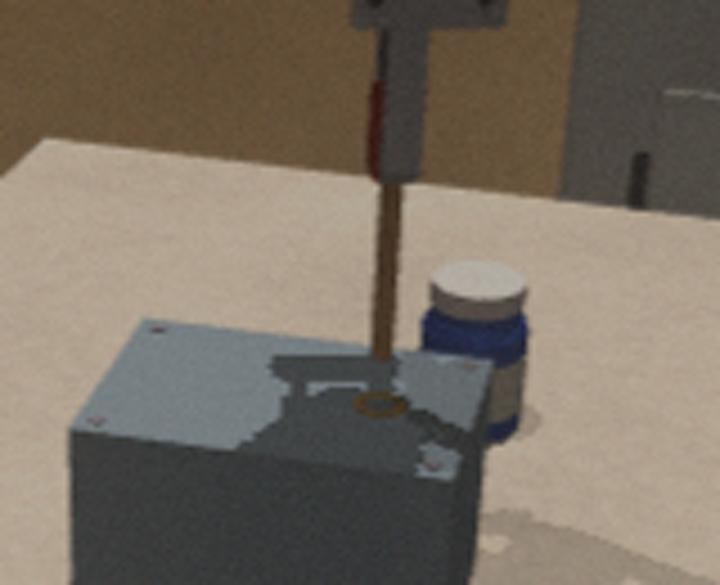

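```bash
cat > m.py <<'E'
from h import *
w=dict(np.load("wrist3.npz")); s=dict(np.load("side3.npz"))
W=lambda u,v:(210+u/3.3,160+v/3.3); S=lambda u,v:(290+u/4.5,110+v/4.5)
y=0.357; T=lambda d:np.array([np.cos(y)*d[0]+np.sin(y)*d[1],np.sin(y)*d[0]-np.cos(y)*d[1]])
rw=plane(w,*W(356,240),130,True); rs=plane(s,*S(382,404),130)
tw=plane(w,*W(355.5,236),158,True); ts=plane(s,*S(382,357),158)
tcp=np.array([506.72,-155.22])
for n,p in(("ring w",rw),("ring s",rs),("tip front edge w",tw),("tip s",ts)): print(n,p[:2].round(1),"rel tcp tool",T(p[:2]-tcp).round(1))
print("hole-tip tool: w",T((rw-tw)[:2])+[6,0]," s",T((rs-ts)[:2]))
for c,f,n in((w,W,"w"),(s,S,"s")): pass
hsv=cv2.cvtColor(s["img"],cv2.COLOR_BGR2HSV)
print(plane(s,*S(391,190),258-6-100+100)[:2], )
E
python3 m.py
```

```text
ring w [ 505.7 -158.6] rel tcp tool [-2.2  2.8]
ring s [ 505.6 -157.7] rel tcp tool [-1.9  1.9]
tip front edge w [ 512.4 -155.8] rel tcp tool [5.1 2.6]
tip s [ 506.8 -156. ] rel tcp tool [-0.2  0.8]
hole-tip tool: w [-1.30395051  0.2325949 ]  s [-1.71049852  1.1196983 ]
[ 506.40618266 -150.73569744]
```

Wrist view: ring centre at crop (356,240), rod tip at (355,236). Side view: tip (382,357), ring (382,404). The tip is about 1.5 mm off, so I'll correct, go lower and look again.

arm_command([
  [-1, -0.0015, 0.0006, 0.01, 0],
  [-1, 0, 0, 0.008, 0],
  [-1, 0, 0, 0.005, 0],
  [-1, 0, 0, 0, 0],
  [-1, 0, 0, 0, 0],
  [-1, 0, 0, 0, 0],
])

```text
clock: 8.05
eef_pos: [505.4, -157.1, 236.7]
eef_rot: [3.141, -0.0, 0.356]
wrist_force: [0.2, -0.1, -0.8]
finger_gap: 24.0
finger_force: 25.0
```

```bash
python3 - <<'E'
from h import *
s=manip.read_state(); print(s["eef_pos"],s["eef_rot"],s["wrist_force"])
o=[]
for n in("wrist","side"):
    c=cam(n); np.savez(n+"4.npz",**c); im=c["img"]
    r=(slice(195,265),slice(280,350)) if n=="wrist" else (slice(165,220),slice(345,400))
    o.append(cv2.resize(im[r],(400,400),interpolation=cv2.INTER_CUBIC))
cv2.imwrite("pics/c4.png",cv2.convertScaleAbs(np.hstack(o),alpha=1.4))
E
```

```text
[ 505.4276597  -157.09066828  236.70741173] [ 3.14129745e+00 -3.93160050e-04  3.55756802e-01] [ 0.19343601 -0.11625969 -0.7818898 ]
```

View pics/c4.png

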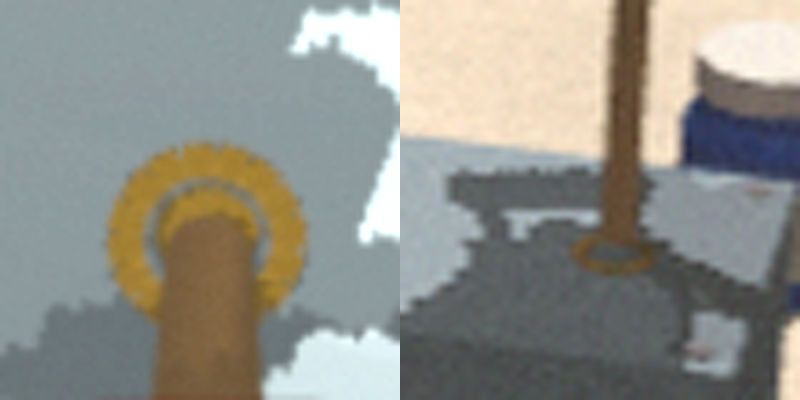

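```bash
python3 - <<'E'
from h import *
w=dict(np.load("wrist4.npz")); s=dict(np.load("side4.npz"))
W=lambda u,v:(280+u*70/400-.5+.09,195+v*70/400-.5+.09); S=lambda u,v:(345+(u-400)*55/400-.5+.07,165+v*55/400-.5+.07)
y=0.356; T=lambda d:np.array([np.cos(y)*d[0]+np.sin(y)*d[1],np.sin(y)*d[0]-np.cos(y)*d[1]])
for z in(135.2,133):
  print(z,"w",T((plane(w,*W(207.5,240),130,True)-plane(w,*W(210,213),z,True))[:2])+[6,0],"s tip",T((plane(s,*S(613.5,255),130)-plane(s,*S(621.5,239),z))[:2]))
g=lambda a,b:np.linalg.norm((plane(w,*W(*a),130,True)-plane(w,*W(*b),130,True))[:2])
print("ring d",g((108,240),(306,240)),"hole d",g((145,240),(270,240)),"rod",12*0+np.linalg.norm((plane(w,*W(160,250),135,True)-plane(w,*W(258,250),135,True))[:2]))
# colour-fit ring centres in full images, and rod axis in side
for c,n,roi in((w,"w",(280,195,350,265)),(s,"s",(365,190,392,206))):
    hsv=cv2.cvtColor(c["img"],cv2.COLOR_BGR2HSV); a,b,d,e=roi
    m=np.zeros((480,640),np.uint8); m[b:e,a:d]=cv2.inRange(hsv,(16,130,50),(32,255,255))[b:e,a:d]
    v,u=np.where(m); print(n,len(u),u.min(),u.max(),v.min(),v.max())
# ray projection of a plane circle: where would rim far/near rows be
def proj(c,p):
    q=c["R"].T@(np.array(p)-c["eye"]); return c["cx"]+c["fx"]*q[0]/q[2],c["cy"]+c["fy"]*q[1]/q[2]
h=plane(s,*S(613.5,255),130); print("hole side",h)
for z in(0,30): print(proj(s,h+[0,0,z]))
hsv=s["img"].astype(int)
for v in(175,180,185,190,195):
    row=s["img"][v,360:400].astype(int); print(v,[360+i for i in range(40) if row[i,2]-row[i,0]>40 and row[i].sum()<330])
E
```

```text
135.2 w [ 1.01682293 -0.34626578] s tip [ 2.45263825 -1.19242029]
133 w [ 1.5092826  -0.34663224] s tip [ 3.06855002 -5.49504424]
ring d 27.35256752270261 hole d 17.260517425497035 rod 13.308728614293491
w 454 299 332 221 264
s 3 370 377 198 201
hole side [ 507.96106439 -157.65203383  130.        ]
(np.float64(373.92625), np.float64(199.63250000000002))
(np.float64(374.6366583111507), np.float64(188.20082295418163))
175 []
180 []
185 []
190 []
195 []
```

arm_command([
  [-1, 0.001, -0.0004, 0, 0],
  [-1, 0, 0, 0.002, 0],
  [-1, 0, 0, 0.002, 0],
  [-1, 0, 0, 0.001, 0],
  [-1, 0, 0, 0, 0],
  [-1, 0, 0, 0, 0],
], newtons=20)

```text
clock: 8.9
eef_pos: [506.1, -156.3, 231.5]
eef_rot: [3.142, -0.0, 0.356]
wrist_force: [0.6, 0.4, -0.9]
finger_gap: 23.9
finger_force: 20.0
```

arm_command([
  [-1, 0, 0, 0.001, 0],
  [-1, 0, 0, 0, 0],
  [-1, 0, 0, 0, 0],
])

```text
clock: 9.28
eef_pos: [506.1, -156.3, 230.5]
eef_rot: [-3.142, -0.0, 0.356]
wrist_force: [0.2, 0.2, -0.0]
finger_gap: 23.7
finger_force: 20.0
```

arm_command([
  [-1, 0, 0, 0.001, 0],
  [-1, 0, 0, 0, 0],
  [-1, 0, 0, 0, 0],
])

```text
clock: 9.65
eef_pos: [506.1, -156.3, 229.4]
eef_rot: [3.142, 0.0, 0.356]
wrist_force: [0.2, -0.6, -0.7]
finger_gap: 23.8
finger_force: 20.0
```

arm_command([
  [-1, 0, 0, 0.001, 0],
  [-1, 0, 0, 0, 0],
  [-1, 0, 0, 0, 0],
])

```text
clock: 10.02
eef_pos: [506.1, -156.3, 228.5]
eef_rot: [-3.142, 0.0, 0.356]
wrist_force: [-0.5, 0.1, -0.6]
finger_gap: 23.9
finger_force: 20.0
```

arm_command([
  [-1, 0, 0, 0.001, 0],
  [-1, 0, 0, 0, 0],
  [-1, 0, 0, 0, 0],
])

```text
clock: 10.4
eef_pos: [506.1, -156.3, 227.5]
eef_rot: [-3.142, -0.0, 0.356]
wrist_force: [-0.7, -0.0, -1.0]
finger_gap: 24.1
finger_force: 20.0
```

arm_command([
  [-1, 0, 0, 0.001, 0],
  [-1, 0, 0, 0, 0],
  [-1, 0, 0, 0, 0],
])

```text
clock: 10.78
eef_pos: [506.1, -156.3, 226.4]
eef_rot: [3.142, -0.0, 0.356]
wrist_force: [0.3, 0.0, -0.6]
finger_gap: 24.1
finger_force: 20.0
```

The tip is about 5 mm below the mouth and free of force, so it is in the hole. Continuing down in 2 mm checks.

arm_command([
  [-1, 0, 0, 0.001, 0],
  [-1, 0, 0, 0.001, 0],
  [-1, 0, 0, 0, 0],
  [-1, 0, 0, 0, 0],
])

```text
clock: 11.28
eef_pos: [506.1, -156.3, 224.5]
eef_rot: [-3.142, -0.0, 0.356]
wrist_force: [0.6, 0.2, -0.4]
finger_gap: 24.3
finger_force: 20.0
```

arm_command([
  [-1, 0, 0, 0.001, 0],
  [-1, 0, 0, 0.001, 0],
  [-1, 0, 0, 0, 0],
  [-1, 0, 0, 0, 0],
])

```text
clock: 11.78
eef_pos: [506.1, -156.3, 222.4]
eef_rot: [-3.142, -0.0, 0.356]
wrist_force: [1.0, 1.0, -1.0]
finger_gap: 24.1
finger_force: 20.0
```

arm_command([
  [-1, 0, 0, 0.001, 0],
  [-1, 0, 0, 0.001, 0],
  [-1, 0, 0, 0, 0],
  [-1, 0, 0, 0, 0],
])

```text
clock: 12.28
eef_pos: [506.1, -156.3, 220.5]
eef_rot: [3.142, -0.0, 0.356]
wrist_force: [0.2, 0.1, -0.8]
finger_gap: 23.8
finger_force: 20.0
```

arm_command([
  [-1, 0, 0, 0.001, 0],
  [-1, 0, 0, 0.001, 0],
  [-1, 0, 0, 0, 0],
  [-1, 0, 0, 0, 0],
])

```text
clock: 12.78
eef_pos: [506.2, -156.3, 218.5]
eef_rot: [3.142, -0.0, 0.356]
wrist_force: [0.1, -0.6, -1.1]
finger_gap: 23.6
finger_force: 20.0
```

arm_command([
  [-1, 0, 0, 0.001, 0],
  [-1, 0, 0, 0.001, 0],
  [-1, 0, 0, 0, 0],
  [-1, 0, 0, 0, 0],
])

```text
clock: 13.28
eef_pos: [506.1, -156.3, 216.5]
eef_rot: [3.142, -0.0, 0.356]
wrist_force: [-0.0, -0.5, -0.1]
finger_gap: 23.7
finger_force: 20.0
```

arm_command([
  [-1, 0, 0, 0.001, 0],
  [-1, 0, 0, 0.001, 0],
  [-1, 0, 0, 0, 0],
  [-1, 0, 0, 0, 0],
])

```text
clock: 13.78
eef_pos: [506.1, -156.3, 214.4]
eef_rot: [-3.142, 0.0, 0.356]
wrist_force: [-0.2, 0.0, 0.1]
finger_gap: 23.9
finger_force: 20.0
```

arm_command([
  [-1, 0, 0, 0.001, 0],
  [-1, 0, 0, 0.001, 0],
  [-1, 0, 0, 0, 0],
  [-1, 0, 0, 0, 0],
])

```text
clock: 14.28
eef_pos: [506.2, -156.3, 212.5]
eef_rot: [3.142, -0.0, 0.356]
wrist_force: [0.5, 0.2, 0.0]
finger_gap: 23.7
finger_force: 20.0
```

arm_command([
  [-1, 0, 0, 0.001, 0],
  [-1, 0, 0, 0.001, 0],
  [-1, 0, 0, 0, 0],
  [-1, 0, 0, 0, 0],
])

```text
clock: 14.78
eef_pos: [506.1, -156.3, 210.4]
eef_rot: [-3.142, 0.0, 0.356]
wrist_force: [0.2, -0.7, -0.8]
finger_gap: 24.1
finger_force: 20.0
```

arm_command([
  [-1, 0, 0, 0.001, 0],
  [-1, 0, 0, 0.001, 0],
  [-1, 0, 0, 0, 0],
  [-1, 0, 0, 0, 0],
])

```text
clock: 15.28
eef_pos: [506.1, -156.3, 208.4]
eef_rot: [-3.142, -0.0, 0.356]
wrist_force: [-0.2, 0.6, -0.9]
finger_gap: 23.6
finger_force: 20.0
```

arm_command([
  [-1, 0, 0, 0.001, 0],
  [-1, 0, 0, 0.001, 0],
  [-1, 0, 0, 0, 0],
  [-1, 0, 0, 0, 0],
])

```text
clock: 15.78
eef_pos: [506.3, -156.4, 207.1]
eef_rot: [3.141, -0.001, 0.356]
wrist_force: [-1.9, 1.5, 6.1]
finger_gap: 24.0
finger_force: 20.0
```

arm_command([
  [-1, 0, 0, 0.001, 0],
  [-1, 0, 0, 0.001, 0],
  [-1, 0, 0, 0, 0],
  [-1, 0, 0, 0, 0],
])

```text
clock: 16.27
eef_pos: [506.3, -156.4, 205.3]
eef_rot: [3.141, -0.001, 0.356]
wrist_force: [-2.4, 1.0, 7.1]
finger_gap: 23.9
finger_force: 20.0
```

arm_command([
  [-1, 0, 0, 0.001, 0],
  [-1, 0, 0, 0.001, 0],
  [-1, 0, 0, 0.001, 0],
  [-1, 0, 0, 0, 0],
])

```text
clock: 16.77
eef_pos: [506.3, -156.4, 202.4]
eef_rot: [3.141, -0.001, 0.356]
wrist_force: [-2.4, 0.7, 8.6]
finger_gap: 23.9
finger_force: 20.0
```

arm_command([
  [-1, 0, 0, 0.001, 0],
  [-1, 0, 0, 0, 0],
])

```text
clock: 17.02
eef_pos: [506.2, -156.3, 201.1]
eef_rot: [3.141, -0.001, 0.356]
wrist_force: [-1.8, 1.1, 7.6]
finger_gap: 23.6
finger_force: 20.0
```

arm_command([
  [-1, 0, 0, 0.001, 0],
  [-1, 0, 0, 0, 0],
])

```text
clock: 17.27
eef_pos: [506.3, -156.4, 200.3]
eef_rot: [3.141, -0.001, 0.356]
wrist_force: [-2.9, 0.5, 8.1]
finger_gap: 23.6
finger_force: 20.0
```

```bash
cat > d.py <<'E'
from h import *
c=cam("top"); P=pts(c); p=P[170:215,345:420].reshape(-1,3)
p=p[(p[:,2]>15)&(p[:,2]<118)&(p[:,1]<-90)&(p[:,1]>-215)]
print("front x pct",np.percentile(p[:,0],[50,90,98]).round(1),len(p),manip.read_state()["wrist_force"])
E
python3 d.py
```

```text
front x pct [664.8 668.6 669.2] 157 [-1.16013229  1.18214319  8.0038542 ]
```

arm_command([
  [-1, 0, 0, 0.0005, 0],
  [-1, 0, 0, 0, 0],
  [-1, 0, 0, 0, 0],
  [-1, 0, 0, 0, 0],
  [-1, 0, 0, 0, 0],
])

```text
clock: 17.95
eef_pos: [506.3, -156.4, 199.8]
eef_rot: [3.141, -0.001, 0.356]
wrist_force: [-2.2, 0.1, 8.1]
finger_gap: 24.0
finger_force: 20.0
```

```bash
python3 d.py; python3 - <<'E'
from h import *
c=dict(np.load("top.npz")); P=pts(c); p=P[170:215,345:420].reshape(-1,3)
p=p[(p[:,2]>15)&(p[:,2]<118)&(p[:,1]<-90)&(p[:,1]>-215)]
print("base",np.percentile(p[:,0],[50,90,98]).round(1),len(p))
E
```

```text
front x pct [682.6 686.9 690.2] 418 [-2.68262164  0.94734266  8.09823719]
base [664.4 668.6 669.1] 94
```

The drawer is coming out (about 20 mm so far). Holding the press.

arm_command([
  [-1, 0, 0, 0, 0],
  [-1, 0, 0, 0, 0],
  [-1, 0, 0, 0, 0],
  [-1, 0, 0, 0, 0],
  [-1, 0, 0, 0, 0],
  [-1, 0, 0, 0, 0],
  [-1, 0, 0, 0, 0],
  [-1, 0, 0, 0, 0],
  [-1, 0, 0, 0, 0],
  [-1, 0, 0, 0, 0],
  [-1, 0, 0, 0, 0],
  [-1, 0, 0, 0, 0],
])

```text
clock: 19.5
eef_pos: [506.3, -156.4, 199.8]
eef_rot: [3.141, -0.001, 0.356]
wrist_force: [-3.3, 0.4, 7.3]
finger_gap: 24.0
finger_force: 20.0
```

```bash
python3 d.py
```

```text
front x pct [693.9 699.1 702.4] 549 [-3.4661428   0.19352455  7.66207746]
```

arm_command([
  [-1, 0, 0, 0, 0],
  [-1, 0, 0, 0, 0],
  [-1, 0, 0, 0, 0],
  [-1, 0, 0, 0, 0],
  [-1, 0, 0, 0, 0],
  [-1, 0, 0, 0, 0],
  [-1, 0, 0, 0, 0],
  [-1, 0, 0, 0, 0],
])

```text
clock: 20.55
eef_pos: [506.3, -156.4, 199.8]
eef_rot: [3.141, -0.001, 0.356]
wrist_force: [-2.5, 0.7, 8.6]
finger_gap: 24.0
finger_force: 20.0
```

```bash
python3 d.py
```

```text
front x pct [693.9 699.1 702.1] 550 [-2.93221894  0.65309097  7.18864857]
```

```bash
python3 - <<'E'
from h import *
for c in(dict(np.load("top.npz")),cam("top")):
    P=pts(c); p=P[150:260,335:430].reshape(-1,3); q=p[(p[:,2]>7)&(p[:,2]<120)&(p[:,1]<-90)&(p[:,1]>-215)&(p[:,0]>655)]
    for a in range(10,120,10):
        k=q[(q[:,2]>a)&(q[:,2]<=a+10)]
        if len(k)>3: print(a,len(k),k[:,0].min().round(),np.percentile(k[:,0],97).round(1),k[:,1].min().round(),k[:,1].max().round())
    print()
o=c["img"][150:250,330:430]; s=cam("side"); 
cv2.imwrite("pics/d.png",cv2.convertScaleAbs(np.hstack([cv2.resize(x,(400,400),interpolation=cv2.INTER_CUBIC) for x in(o,s["img"][170:280,290:400])]),alpha=1.4))
E
```

```text
10 8 694.0 814.3 -212.0 -120.0
100 88 658.0 669.1 -170.0 -121.0
110 5 657.0 659.9 -147.0 -124.0

10 159 669.0 698.3 -203.0 -92.0
20 126 668.0 698.7 -202.0 -91.0
30 52 670.0 698.8 -203.0 -93.0
40 39 671.0 699.2 -207.0 -97.0
50 55 670.0 706.2 -205.0 -91.0
60 32 693.0 699.4 -204.0 -91.0
70 81 693.0 702.9 -208.0 -92.0
80 29 693.0 702.1 -207.0 -91.0
90 4 663.0 664.3 -171.0 -121.0
100 86 658.0 668.9 -170.0 -121.0
110 8 657.0 663.5 -152.0 -122.0
```

View pics/d.png

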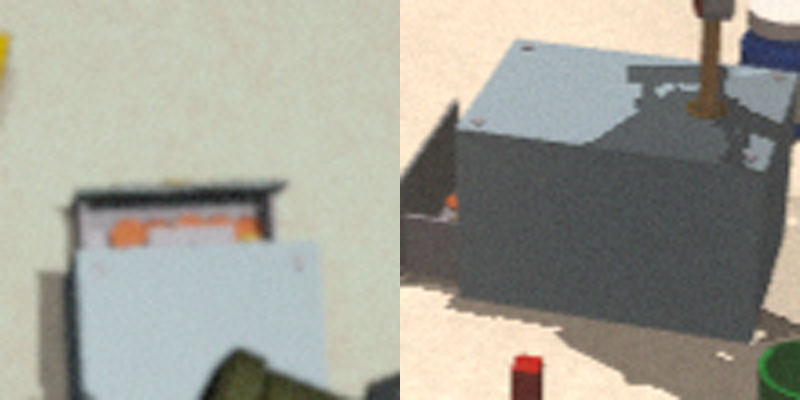

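The drawer front is now at x≈700, against about 656 shut, so it is roughly 44 mm out and has stopped. Coins are visible. Lifting out and carrying the dowel back.

arm_command([
  [-1, 0, 0, -0.003, 0],
  [-1, 0, 0, -0.006, 0],
  [-1, 0, 0, -0.01, 0],
  [-1, 0, 0, -0.012, 0],
  [-1, 0, 0, -0.015, 0],
  [-1, 0, 0, -0.015, 0],
  [-1, 0, 0, 0, 0],
  [-1, 0, 0, 0, 0],
])

```text
clock: 21.7
eef_pos: [506.0, -156.3, 259.5]
eef_rot: [-3.141, 0.0, 0.356]
wrist_force: [0.2, 1.3, -1.0]
finger_gap: 24.0
finger_force: 20.0
```

arm_command([
  [-1, 0.01, -0.017, 0, 0],
  [-1, 0.02, -0.034, 0, 0],
  [-1, 0.027, -0.047, 0, 0],
  [-1, 0.03, -0.052, 0, 0],
  [-1, 0.03, -0.052, 0, 0],
  [-1, 0.027, -0.047, 0, 0],
  [-1, 0.02, -0.034, 0, 0],
  [-1, 0.009, -0.016, 0, 0],
  [-1, 0.0046, -0.0076, 0, 0],
  [-1, 0, 0, 0, 0],
  [-1, 0, 0, 0, 0],
  [-1, 0, 0, 0, 0],
])

```text
clock: 23.2
eef_pos: [565.9, 192.1, 260.1]
eef_rot: [3.142, -0.0, 0.355]
wrist_force: [-0.2, -0.2, -1.1]
finger_gap: 24.0
finger_force: 20.0
```

```bash
python3 d.py; python3 - <<'E'
from h import *
s=manip.read_state(); d=np.array([565.7,193.0])-s["eef_pos"][:2]; y=s["eef_rot"][2]
print(s["eef_pos"],"tool",np.cos(y)*d[0]+np.sin(y)*d[1],np.sin(y)*d[0]-np.cos(y)*d[1])
E
```

```text
front x pct [693.6 699.1 702.2] 545 [ 0.64769163  0.12459511 -1.21215403]
[565.87787522 192.27560488 260.11352793] tool 0.08488187563840704 -0.7410687900406113
```

arm_command([
  [-1, 0, -0.0007, 0.02, 0],
  [-1, 0, 0, 0.03, 0],
  [-1, 0, 0, 0.03, 0],
  [-1, 0, 0, 0.015, 0],
  [-1, 0, 0, 0.005, 0],
  [-1, 0, 0, 0, 0],
  [-1, 0, 0, 0, 0],
])

```text
clock: 24.12
eef_pos: [566.0, 193.7, 161.0]
eef_rot: [3.141, -0.002, 0.356]
wrist_force: [0.2, -0.6, -0.3]
finger_gap: 23.4
finger_force: 20.0
```

arm_command([
  [-1, 0, 0, 0.001, 0],
  [-1, 0, 0, 0.001, 0],
  [-1, 0, 0, 0.001, 0],
  [-1, 0, 0, 0.001, 0],
  [-1, 0, 0, 0.001, 0],
  [-1, 0, 0, 0, 0],
])

```text
clock: 24.88
eef_pos: [565.5, 193.6, 154.9]
eef_rot: [-3.142, 0.0, 0.356]
wrist_force: [-0.4, -0.5, -0.5]
finger_gap: 23.9
finger_force: 20.0
```

arm_command([
  [-1, 0, 0, 0.001, 0],
  [-1, 0, 0, 0.001, 0],
  [-1, 0, 0, 0.001, 0],
  [-1, 0, 0, 0, 0],
])

```text
clock: 25.38
eef_pos: [565.5, 193.6, 151.8]
eef_rot: [-3.142, 0.0, 0.356]
wrist_force: [-0.7, -0.0, -1.4]
finger_gap: 23.8
finger_force: 20.0
```

The tip is in the bore at z≈50 mm without force. Shifting back 0.6 mm and lowering.

arm_command([
  [-1, 0, 0.0005, 0.003, 0],
  [-1, 0, 0, 0.005, 0],
  [-1, 0, 0, 0.006, 0],
  [-1, 0, 0, 0.006, 0],
  [-1, 0, 0, 0.005, 0],
  [-1, 0, 0, 0, 0],
  [-1, 0, 0, 0, 0],
])

```text
clock: 26.25
eef_pos: [565.8, 193.2, 127.1]
eef_rot: [3.142, -0.0, 0.356]
wrist_force: [-0.0, -0.4, -1.0]
finger_gap: 24.3
finger_force: 20.0
```

arm_command([
  [-1, 0, 0, 0.005, 0],
  [-1, 0, 0, 0.005, 0],
  [-1, 0, 0, 0.003, 0],
  [-1, 0, 0, 0.002, 0],
  [-1, 0, 0, 0.001, 0],
  [-1, 0, 0, 0, 0],
  [-1, 0, 0, 0, 0],
])

```text
clock: 27.12
eef_pos: [565.8, 193.1, 111.1]
eef_rot: [3.142, -0.0, 0.356]
wrist_force: [0.5, -0.2, -0.2]
finger_gap: 24.0
finger_force: 20.0
```

arm_command([
  [-1, 0, 0, 0.001, 0],
  [-1, 0, 0, 0, 0],
  [0.1, 0, 0, 0, 0],
  [0.3, 0, 0, 0, 0],
  [0.3, 0, 0, 0, 0],
  [0.3, 0, 0, 0, 0],
  [0.3, 0, 0, 0, 0],
  [0.3, 0, 0, -0.01, 0],
  [0.3, 0, 0, -0.03, 0],
  [0.3, 0, 0, -0.05, 0],
  [0.3, 0, 0, -0.05, 0],
  [0.3, 0, 0, -0.03, 0],
  [0.3, 0, 0, 0, 0],
  [0.3, 0, 0, 0, 0],
])

```text
clock: 28.88
eef_pos: [565.4, 193.0, 279.0]
eef_rot: [-3.141, 0.001, 0.356]
wrist_force: [-0.8, -1.1, 0.2]
finger_gap: 61.1
finger_force: 0.0
```

```bash
python3 - <<'E'
from h import *
for n,roi in(("side",(280,250,315,300)),("top",(215,232,250,262))):
    c=cam(n); P=pts(c); hsv=cv2.cvtColor(c["img"],cv2.COLOR_BGR2HSV); a,b,d,e=roi
    m=np.zeros((480,640),bool); m[b:e,a:d]=cv2.inRange(hsv,(0,130,60),(8,255,255))[b:e,a:d]>0
    p=P[m]; p=p[p[:,2]>90]; v,u=np.where(m)
    if len(p): print(n,len(p),u.mean(),v.mean(),np.median(p,0),np.percentile(p[:,2],[5,95]))
s=manip.read_state(); print(s["finger_gap"],s["eef_pos"],s["clock"])
E
python3 d.py
```

```text
side 292 295.43835616438355 277.33561643835617 [563.21923888 203.28614385 143.03718413] [114.52058214 154.58694148]
61.04797795262222 [565.38053387 193.02435731 278.58988223] 28.975
front x pct [693.8 699.1 702.5] 553 [-0.49151953 -0.30597948  0.04221792]
```

The handle is back where it started (side view at (295,277), top at z≈154), so the dowel is seated and let go. The drawer is still out.

```bash
python3 -c "
from cell import ticket; print(ticket.sign_off())"
```

```text
the job is handed in; nothing more can be done
None
```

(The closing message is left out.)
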